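Clamp a round bar in the vee jig

TASK

Take the aluminium round bar from its wooden rest, lay it in the two vees of the steel jig and slide it along until its end touches the stop, without shifting the stop. Then swing the clamp strap over by its T-handle and press it down until its pad bears firmly on the bar (about 10 N), without forcing it enough to mark the bar, and let go. Leave the magnet square, the coupon and the nut where they are.

Things in the scene. Friction and masses are not known exactly. Their poses are not given: they have to be found in the camera images.
- bar: Plain aluminium round bar, 32 mm diameter, 160 mm long, about 0.35 kg. Origin at its middle, on its axis; x runs along the bar (ends alike; it may have rolled, so y and z point anywhere round it). It starts lying level in the wooden rest, axis 28 mm above the table; its middle is free to be grasped from above, fingers closing across it.
- bar_rest: Fixed wooden rest on the table, 130 x 50 mm, two notched end blocks 17 mm high joined by a lath 4 mm thick and 18 mm wide. Origin under its centre; x along the bar.
- vee_jig: Steel jig fixed to the table. Origin on the table under the vees' middle; x along the vees towards the stop, y towards the strap's hinge. Plate 10 mm thick, x -90 to 125, y -45 to 78 mm. Two 90 degree vees of angle iron, each 26 mm long, centred at x = -55 and 55 mm, lips 36 mm high and 19 mm to either side. Between them (x -42 to 42, y -45 to 50 mm) the fingers have room beside the bar.
- vee_axis (a point): Point on the axis of a bar seated in the vees, midway between them, 40 mm above the table; axes as the jig's, z up. The vees grip: a bar pressed down or sideways into them drags with up to about 10 N and feels like the stop; held so lightly that it only just rests in them, it slides with little force.
- stop: Adjustable end stop: a round steel rod, 16 mm diameter, on the seated bar's axis, held in a bracket block 56 mm high at the jig's x = 105 to 121 mm. Origin at the centre of its flat face. Held by friction only: it shifts when pushed with more than about 15 N. Its setting differs each time.
- stop_face (a point): Centre of the stop's flat face, which looks to the jig's -x, towards the bar; axes as the jig's. A seated bar that touches it has its middle 80 mm to -x of this point.
- strap: Clamp strap of the jig, steel, 24 mm wide; origin on its hinge axis; its -y axis points along it to the handle. Level when its pad meets a seated bar (within 0.02 rad); starts thrown back over the hinge, 0.29 to 0.6 rad above level on the far side. Stiff friction hinge, 0.7 N m: about 7 N at the handle swings it; it stays where it is left and so keeps the pad pressed after letting go.
- strap_hinge (a point): Point on the hinge axis, 60 mm to +y and 22 mm above point vee_axis. The hinge axis is parallel to the jig's x; opening carries the handle from the -y side up and over to the +y side. Two hinge cheeks, 72 mm high, stand at x = +-15 to 22 mm.
- strap_handle (a point): Middle of the T-handle at the strap's free end, 105 mm from the hinge axis: a round steel rod, 10 mm diameter, 100 mm long, parallel to the jig's x. The 24 mm wide strap meets it in the middle; 38 mm is free at either end: grasp there from above, about 32 mm from the middle, fingers closing across the rod, which can turn between them as the strap swings.
- strap_pad: Black rubber pad under the strap, 18 x 22 mm, 60 mm from the hinge axis; origin in the middle of its lower face. It is to press on the bar with about 10 N: under 4 N is loose, over 20 N marks the bar. Because of the stiff hinge, about 12 N straight down at the handle gives about 10 N here. It is hard: about 8 N per millimetre of handle travel, so press by force, slowly.
- magnet: Red magnetic welding square lying flat, 80 x 90 x 17 mm; a bystander. Origin under its centre.
- coupon: Rusty steel weld coupon, a block 42 x 33 x 35 mm; a bystander. Origin under its centre.
- positioner_foot (a point): Middle of the footprint of the fixed welding positioner, a leaning steel column with an arm overhead: 230 mm in x, 410 mm in y, 630 mm high. It stands between the arm's start pose and the work: pull the arm back towards its base before swinging across.
- loose_nut: Steel hexagon nut, 30 x 34 x 16 mm, lying flat; a bystander. Origin under its centre.
Not all that is in view belongs to the job. Of the things shaped like the bar, the aluminium one is meant.

How it is judged:
By the outcome, as a careful person would: the job done as asked, in the order asked, and still so for the second after the job is handed in, with the robot touching nothing.
It also fails if it takes over 72 s, if anything falls off the work surface, if the arm or the gripper's body presses on something with over 40 N, if the wrist force passes 120 N, or if a joint passes its speed limit or range.

ROBOT

A 6-joint arm with a two-finger parallel gripper is mounted at the origin on a cart in front of the work surface, level with it; the furniture and walls round the work are solid. World frame = base frame: x ahead of the robot, y to its left, z up, the work surface at z = 0. Lengths are in mm, angles in rad, forces in N, time in s.
With the tool pointing down it reaches from about 275 to 750 mm from the base axis. Payload 10.2 kg.
Tool frame: the origin (TCP) lies between the finger pads; the fingertips stand 17 mm ahead of it and the grasp point (between the pads) lies 2 mm behind it; z points along the fingers, y is the line along which they close (so a half turn about z gives the same grasp; the last joint's range is limited). The gripper opens to 85 mm and grips with 20 to 120 N. Pads are 22 mm wide; open, the fingers measure 114 mm over their backs; the gripper's body (76 mm by 85 mm) begins 54 mm behind the grasp point. The pads swing forward as they close: fully open they stand 13 mm farther back than shut.
Start: joints at [-1.43, 0.313, 1.498, -0, 1.331, -0.223], TCP at [186.797, -490.651, 248.294] pointing down, gripper open.
Joint ranges: [-2.94, 2.94], [-0.97, 2.17], [0.19, 2.56], [-1.23, 4.37], [0.02, 3.11], [-2.88, 2.88]. Speed limits (rad/s): [2.39, 2.39, 3.01, 3.14, 3.14, 3.14].

INTERFACE

Orientations are given as a unit quaternion [w, x, y, z].
In Python, from rig import * gives the robot as it stands.
- The arm moves only by the tool step_arm, never from a script. Its argument "commands" is text: rows parted by semicolons, each of 7 numbers parted by spaces: the opening, from 0 (shut) to 1 (fully open), then the shift along the tool's x, y, z in cm, then the turn, a rotation vector about the tool's x, y, z in rad. In form: hand x y z rx ry rz; .... A call has 1 to 20 rows; each row is the pose to reach, as a shift and turn from the pose commanded when the call began, along the tool's axes at that moment; what a row does not reach only later rows make up. A row lasts 1/12 s, in which the tool goes at most 41.7 mm and 7.16 degrees, less where a joint would pass 70% of its speed; a pose out of reach is approached as far as the arm can. A call with a gripper value outside its range is refused whole. The fingers move at their own pace and stop on an object; "newtons" is the grip in N (left out, the last holds). Time passes only in rows, so rows that repeat a pose let the fingers close. It gives the time, the measured TCP pose, the force, the opening and the grip force at its end, in the units of the state.
- sense(): the state, without advancing time (a new reading comes with each control period).
- capture(name): name is "scene" or "top"; returns the picture (480x640x3 uint8, red, green, blue); there is no depth.
- camera_model(name): a dict with "mtx" (3x3 intrinsics, pixels), "eye" and "rotation" of the camera in the world. Camera axes: x right, y down, z forward; pixel columns grow to the right and rows downward; lengths in mm; the calibration is good to about 2 mm. A picture is of the moment at which its call begins. camera_model takes no time and is no camera call.
- finish_job(): hands the job in; it is judged then, once.
Trained networks look in the newest picture that a camera, given by its name, has taken for a name from the list of things; names that differ only in an ending like _2 or _b are one class to them, and where a whole thing is asked for, a point or a joint stands for the part that bears it (a point fixed in the world has none). Each returns a list of dicts, best first, with "score" (0 to 1); they miss things now and then, are a little off and sometimes report something else, mostly with a low value. They report only what shows in the picture. A call takes as long as a camera call. They do not tell look-alikes from the thing itself.
- search_frame(camera, label): "rect" ([centre column, centre row, width, height] in pixels, round what is visible of it).
- trace(camera, label): "mask" (480x640 bool, what is visible of it) and "rect" ([centre column, centre row, width, height] in pixels, round what is visible of it).
- spot_point(camera, label): "xy" ([column, row] in pixels: a listed point, or the origin of a listed thing).
The state is a dict: "time_s": time; "joints": joint angles; "dq": joint speeds; "tau": joint torques, N m; "eef_pos": TCP position; "ee_rot": TCP orientation; "force": force on the tool from outside, world axes, zero at the start; "wrist_torque": the same for the moment, N m; "grip_width": opening from 0.0 (shut) to 1.0 (fully open); "grip_force": force on a finger pad.
Only numpy, scipy, OpenCV 4.12 (cv2) and the standard library are available. Lean on these libraries where they do the work, as an engineer would, in place of code of your own. Each camera call takes 0.05 s, during which the arm holds its last target. There are 200 camera calls.

## Working session

There is one attempt and no reset: what is moved stays moved. The work goes in short steps, Python scripts to look and compute and a tool call to move; the robot and the scene stay as the last step left them, time stands still between calls to the robot, and variables do not carry over. Pictures are saved under pics/ and viewed, at most 10 in all, crops included, and the job is handed in when it is done.

Besides the shell and the picture viewer there is one more tool, called after "Request:" by a JSON object that holds its "method" and its "body", one argument or row to a line. step_arm: Moves the arm, as the interface text tells. Its arguments: {"type":"object","properties":{"commands":{"type":"string"},"newtons":{"type":"number"}},"required":["commands"]}

```bash
mkdir -p pics; ls; cat > h.py <<'E'
from rig import *
import numpy as np, cv2
from scipy.spatial.transform import Rotation as R
def ray(cam,px):
    m=camera_model(cam);K=np.array(m["mtx"]);Rm=np.array(m["rotation"])
    d=Rm@np.linalg.solve(K,[px[0],px[1],1.]);return np.array(m["eye"],float),d/np.linalg.norm(d)
def onz(cam,px,z):
    e,d=ray(cam,px);return e+d*(z-e[2])/d[2]
def tri(p1,p2,c1="scene",c2="top"):
    e1,d1=ray(c1,p1);e2,d2=ray(c2,p2)
    t=np.linalg.lstsq(np.c_[d1,-d2],e2-e1,rcond=None)[0]
    a=e1+t[0]*d1;b=e2+t[1]*d2;return (a+b)/2,np.linalg.norm(a-b)
def proj(cam,P):
    m=camera_model(cam);K=np.array(m["mtx"]);Rm=np.array(m["rotation"])
    c=Rm.T@(np.array(P,float)-np.array(m["eye"]));p=K@c;return p[:2]/p[2]
E
python3 - <<'E'
from h import *
for c in("scene","top"):
    im=capture(c);cv2.imwrite(f"pics/{c}0.png",im[:,:,::-1])
    m=camera_model(c);print(c,np.round(m["eye"]),np.round(np.array(m["rotation"])[:,2],2),m["mtx"][0][0])
pts="vee_axis stop_face strap_hinge strap_handle strap_pad bar bar_rest positioner_foot magnet coupon loose_nut".split()
for p in pts:
    for c in("scene","top"):
        r=spot_point(c,p);print(p,c,[(np.round(x["xy"]).tolist(),round(x["score"],2)) for x in r[:4]])
print(sense())
E
```

```text
picsTraceback (most recent call last):
  File "<stdin>", line 4, in <module>
IndexError: too many indices for array: array is 1-dimensional, but 2 were indexed
```

```bash
python3 - <<'E'
from h import *
for c in("scene","top"):
    print(camera_model(c))
E
```

```text
{'mtx': array([[583.25337431,   0.        , 325.70038613],
       [  0.        , 583.25337431, 241.21543874],
       [  0.        ,   0.        ,   1.        ]]), 'eye': array([-424.71326252,  810.18724921,  636.03323128]), 'rotation': array([ 0.243785  , -0.35555299,  0.75519833, -0.49378784])}
{'mtx': array([[434.3192973 ,   0.        , 318.59952645],
       [  0.        , 434.3192973 , 229.50132959],
       [  0.        ,   0.        ,   1.        ]]), 'eye': array([ 463.08572887,  -18.08168856, 1277.0306265 ]), 'rotation': array([ 0.03229153, -0.69930748,  0.71341645, -0.03103652])}
```

View pics/scene0.png

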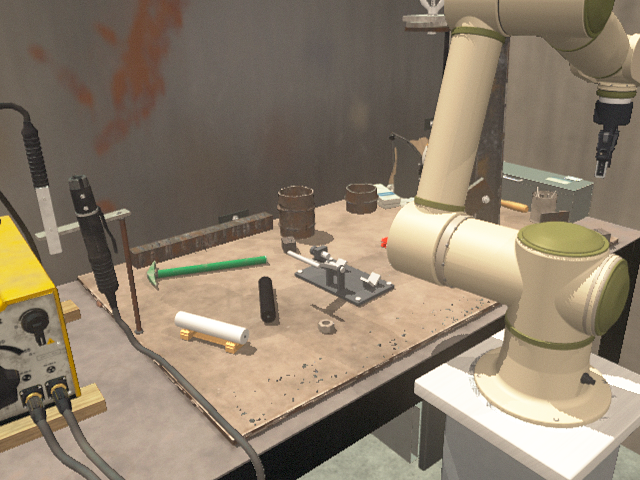

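The scene shows the aluminium bar on its yellow rest at about (212,328). A black look-alike is at (266,300), the jig at (345,280) and the nut at (326,326). The rotation is a quaternion, so I need to fix the helper.

```bash
sed -i 's/Rm=np.array(m\["rotation"\])/q=m["rotation"];Rm=R.from_quat([q[1],q[2],q[3],q[0]]).as_matrix()/' h.py
python3 - <<'E'
from h import *
im=capture("top");cv2.imwrite("pics/top0.png",im[:,:,::-1])
pts="vee_axis stop_face strap_hinge strap_handle strap_pad bar bar_rest positioner_foot magnet coupon loose_nut".split()
for p in pts:
    b=[]
    for c in("scene","top"):
        r=spot_point(c,p);print(p,c,[(np.round(x["xy"]).tolist(),round(x["score"],2)) for x in r[:4]])
        if r:b.append(r[0]["xy"])
    if len(b)==2: P,g=tri(*b);print("   ",np.round(P),round(g,1))
E
```

```text
vee_axis scene [([350.0, 268.0], 0.82)]
vee_axis top [([316.0, 253.0], 0.74)]
    [509.  -7.  35.] 6.3
stop_face scene [([328.0, 256.0], 0.54)]
stop_face top [([309.0, 226.0], 0.47)]
    [582.   7.  47.] 7.9
strap_hinge scene [([333.0, 261.0], 0.86)]
strap_hinge top [([295.0, 255.0], 0.61)]
    [502.  51.  73.] 2.6
strap_handle scene [([303.0, 258.0], 0.57)]
strap_handle top [([254.0, 260.0], 0.65)]
    [487. 153. 117.] 8.5
strap_pad scene [([317.0, 260.0], 0.47)]
strap_pad top [([276.0, 259.0], 0.44)]
    [493. 102.  95.] 4.3
bar scene [([215.0, 329.0], 0.76), ([268.0, 297.0], 0.64)]
bar top [([187.0, 258.0], 0.8), ([243.0, 238.0], 0.76)]
    [500. 364.  21.] 3.6
bar_rest scene [([214.0, 339.0], 0.71)]
bar_rest top []
positioner_foot scene []
positioner_foot top []
magnet scene [([397.0, 242.0], 0.48)]
magnet top [([394.0, 222.0], 0.84)]
    [ 592. -240.   10.] 6.5
coupon scene [([288.0, 250.0], 0.56)]
coupon top [([315.0, 166.0], 0.51)]
    [769. -10.  -6.] 2.2
loose_nut scene [([330.0, 334.0], 0.76)]
loose_nut top [([294.0, 256.0], 0.68), ([253.0, 295.0], 0.58)]
    [ 504.   63. -114.] 1.3
```

View pics/top0.png

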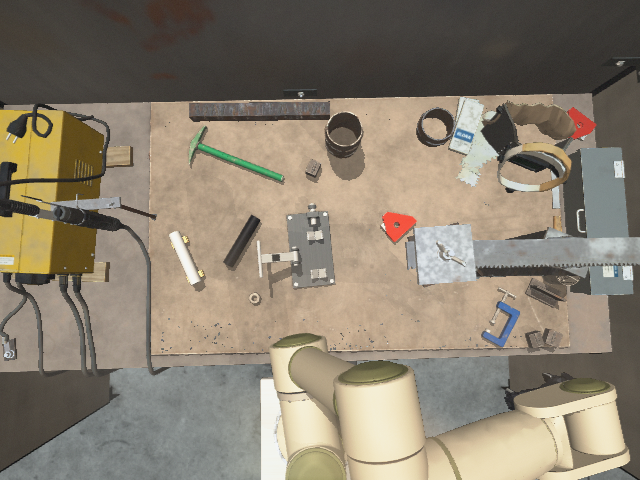

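The top view shows the bar at (185,258), running (175,235) to (195,283), with the black decoy at (242,242). The jig plate spans (288..333, 210..288) with the stop at the top (+x), and the strap is thrown to the left with its handle at (260,259). The nut is at (254,298), the coupon at (314,168), the magnet at (397,225), and the positioner is on the right around (445,255). Next I'll refine the measurements.

```bash
python3 - <<'E'
from h import *
P,g=tri((425,18),(443,253));print("pos head",P.round(),g)
a=cv2.imread("pics/top0.png");s=cv2.imread("pics/scene0.png")
A=cv2.resize(a[195:300,240:345],(400,400),interpolation=cv2.INTER_CUBIC)
B=cv2.resize(s[232:312,280:400],(400,267),interpolation=cv2.INTER_CUBIC)
C=cv2.resize(a[200:320,400:640],(400,200),interpolation=cv2.INTER_CUBIC)
D=cv2.resize(s[0:240,380:640],(400,369),interpolation=cv2.INTER_CUBIC)
out=np.zeros((600,800,3),np.uint8);out[:400,:400]=A;out[400:600,:400]=C;out[:267,400:]=B;out[267:,400:]=D[:333]
cv2.imwrite("pics/c1.png",out)
for c in("top","scene"):
    for r in trace(c,"bar")[:3]:
        m=r["mask"];ys,xs=np.nonzero(m);print(c,round(r["score"],2),[round(v,1) for v in r["rect"]],m.sum(),
          cv2.minAreaRect(np.c_[xs,ys].astype(np.float32)))
E
```

```text
pos head [ 489. -211.  581.] 12.872202493105036
top 0.94 [187.4, 257.8, 31.9, 51.3] 609 ((184.6430206298828, 257.2095947265625), (55.534812927246094, 11.994813919067383), 65.69544982910156)
top 0.61 [241.2, 240.5, 31.6, 54.7] 666 ((240.99996948242188, 240.99996948242188), (12.812722206115723, 56.577518463134766), 30.256433486938477)
scene 0.62 [268.5, 301.7, 13.6, 45.0] 626 ((266.21063232421875, 299.4491882324219), (45.384368896484375, 14.605645179748535), 85.91438293457031)
scene 0.55 [212.1, 329.3, 72.7, 30.6] 1192 ((211.1156768798828, 327.572998046875), (76.13223266601562, 16.569719314575195), 15.154067039489746)
scene 0.49 [210.6, 339.7, 62.6, 23.6] 427 ((209.5306396484375, 340.6608581542969), (61.545963287353516, 10.69000244140625), 15.780752182006836)
```

View pics/c1.png

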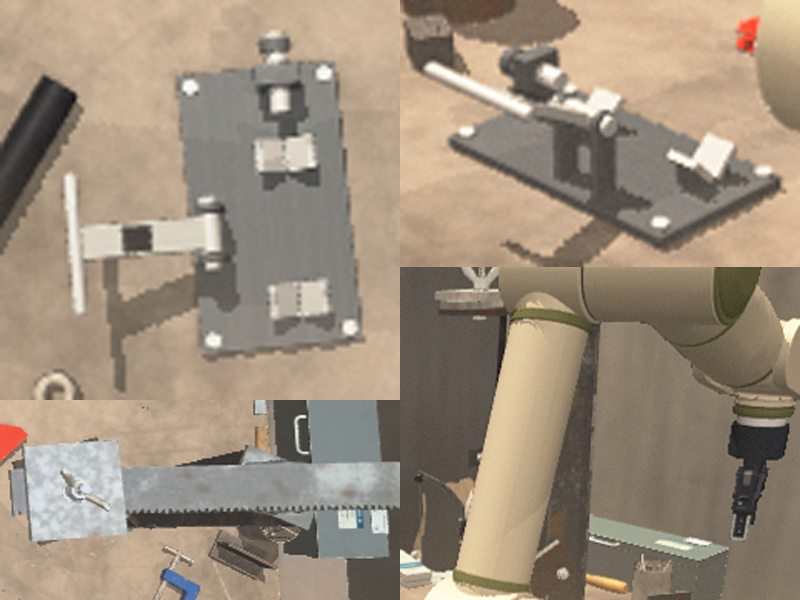

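The crops show the vees' valleys at top-view px (318.7,273.7) and (315.3,235.4), the stop face near (313.5,224.5), and the handle ends at (258.4,241) and (261,276.4). I'll fit the jig pose and strap angle to these features in both views.

```bash
python3 - <<'E'
from h import *
from scipy.optimize import least_squares
def t(u,v):return (240+u/3.81,195+v/3.81)
def s(u,v):return (280+(u-400)/3.333,232+v/3.333)
def H(th,x):return (x,60+105*np.cos(th),62+105*np.sin(th))  # th above level on far side
obs=[("top",t(178,75),(125,78,10)),("top",t(333,65),(125,-45,10)),("top",t(363,345),(-90,-45,10)),("top",t(203,357),(-90,78,10)),
("top",t(287,172),(42,0,17.4)),("top",t(300,283),(-42,0,17.4)),
("scene",s(450,142),(125,78,10)),("scene",s(665,243),(-90,78,10)),("scene",s(780,182),(-90,-45,10)),
("top",t(70,175),50),("top",t(80,310),-50),("scene",s(425,66),50),("scene",s(530,112),-50)]
def w(p,L):
    c,n=np.cos(p[2]),np.sin(p[2]);return (p[0]+c*L[0]-n*L[1],p[1]+n*L[0]+c*L[1],L[2])
def f(p):
    return np.concatenate([proj(c,w(p,L if isinstance(L,tuple) else H(p[3],L)))-np.array(o) for c,o,L in obs])
r=least_squares(f,[505,-5,0,.45],loss="soft_l1");p=r.x;print(p,f(p).reshape(-1,2).round(1).tolist())
np.save("jig.npy",p)
for n,L in dict(vee=(0,0,40),hinge=(0,60,62),handle=H(p[3],0),hgrip=H(p[3],-32)).items():print(n,np.round(w(p,L),1))
for c,q in(("top",t(280,113)),):
    P=onz(c,q,44);d=P[:2]-p[:2];print("stop jig x",np.cos(p[2])*d[0]+np.sin(p[2])*d[1])
# bar from both
def fb(b):
    u=np.array([np.cos(b[2]),np.sin(b[2]),0])*80;C=np.array([b[0],b[1],28]);return C,u
for e in((184.6,257.2),):print("bar top centre z28",onz("top",e,28).round(1))
a=np.deg2rad(65.7);dv=np.array([np.cos(a),np.sin(a)])*22
A=onz("top",np.array([184.6,257.2])-dv,28);B=onz("top",np.array([184.6,257.2])+dv,28)
print("bar yaw",np.arctan2(*(A-B)[[1,0]]), "scene centre",onz("scene",(211.1,327.6),28).round(1))
T=sense();q=T["ee_rot"];print(R.from_quat([q[1],q[2],q[3],q[0]]).as_matrix().round(3),T["force"],T["grip_width"])
E
```

```text
[ 5.01744716e+02 -9.73702277e+00  6.76123290e-02  4.91629300e-01] [[-0.2, 0.5], [0.8, -0.6], [-0.5, -0.7], [-0.8, -0.1], [0.0, 0.6], [-0.9, 0.4], [-0.5, -2.5], [-1.6, -1.8], [1.1, -1.9], [-0.1, -0.4], [0.0, 1.4], [1.2, 0.1], [0.3, 0.3]]
vee [501.7  -9.7  40. ]
hinge [497.7  50.1  62. ]
handle [491.4 142.5 111.6]
hgrip [459.5 140.3 111.6]
stop jig x 86.56246613848766
bar top centre z28 [503.1 369.6  28. ]
bar yaw 0.4278776242961567 scene centre [498.3 369.8  28. ]
[[ 0.935  0.356  0.   ]
 [ 0.356 -0.935 -0.   ]
 [ 0.     0.    -1.   ]] [-0.70413581  0.13692699 -0.91131563] 0.9984720293014329
```

```bash
cat >> h.py <<'E'
def state():
    T=sense();q=T["ee_rot"];M=R.from_quat([q[1],q[2],q[3],q[0]]).as_matrix();return T,M,np.array(T["eef_pos"],float)
def rows(wps,hand,p0=None,psi0=None):
    T,M,p=state();p=p if p0 is None else np.array(p0,float);ps=np.arctan2(M[1,0],M[0,0]) if psi0 is None else psi0
    M=np.array([[np.cos(ps),np.sin(ps),0],[np.sin(ps),-np.cos(ps),0],[0,0,-1]])
    print("; ".join("%g %.2f %.2f %.2f 0 0 %.3f"%(hand,*(M.T@(np.array(w[:3])-p)/10),-(w[3]-ps)) for w in wps))
E
python3 - <<'E'
from h import *
w=[(*(np.array([187,-491])*(1-k/5)+np.array([108,-282])*k/5),250,.364) for k in range(1,6)]
az=np.linspace(-1.205,.63,15)[1:]
w+=[(302*np.cos(a),302*np.sin(a),250,.364) for a in az]
rows(w,1)
E
```

```text
1 0.02 -4.43 -0.17 0 0 -0.000; 1 0.03 -8.90 -0.17 0 0 -0.000; 1 0.04 -13.37 -0.17 0 0 -0.000; 1 0.05 -17.83 -0.17 0 0 -0.000; 1 0.06 -22.30 -0.17 0 0 -0.000; 1 4.01 -22.57 -0.17 0 0 -0.000; 1 7.89 -23.35 -0.17 0 0 -0.000; 1 11.63 -24.63 -0.17 0 0 -0.000; 1 15.17 -26.39 -0.17 0 0 -0.000; 1 18.45 -28.59 -0.17 0 0 -0.000; 1 21.42 -31.21 -0.17 0 0 -0.000; 1 24.02 -34.19 -0.17 0 0 -0.000; 1 26.21 -37.49 -0.17 0 0 -0.000; 1 27.94 -41.04 -0.17 0 0 -0.000; 1 29.20 -44.79 -0.17 0 0 -0.000; 1 29.96 -48.68 -0.17 0 0 -0.000; 1 30.20 -52.62 -0.17 0 0 -0.000; 1 29.92 -56.57 -0.17 0 0 -0.000; 1 29.14 -60.45 -0.17 0 0 -0.000
```

Request:
{"method": "step_arm", "body": {
  "commands": "1 0 -4 0 0 0 0; 1 0 -8 0 0 0 0; 1 0 -12 0 0 0 0; 1 0 -16 0 0 0 0; 1 0 -20 0 0 0 0; 1 0 -22.3 0 0 0 0; 1 0 -22.3 0 0 0 0; 1 0 -22.3 0 0 0 0"
}}

```text
time_s: 1.97
eef_pos: [107.3, -282.1, 248.8]
ee_rot: [0.001, 0.984, 0.18, -0.0]
force: [0.4, -0.4, 0.2]
grip_width: 1.0
grip_force: 0.0
```

Request:
{"method": "step_arm", "body": {
  "commands": "1 4 -0.3 0 0 0 0; 1 7.9 -1 0 0 0 0; 1 11.6 -2.3 0 0 0 0; 1 15.2 -4.1 0 0 0 0; 1 18.4 -6.3 0 0 0 0; 1 21.4 -8.9 0 0 0 0; 1 24 -11.9 0 0 0 0; 1 26.2 -15.2 0 0 0 0; 1 27.9 -18.7 0 0 0 0; 1 29.2 -22.5 0 0 0 0; 1 30 -26.4 0 0 0 0; 1 30.2 -30.3 0 0 0 0; 1 29.9 -34.3 0 0 0 0; 1 29.1 -38.1 0 0 0 0; 1 29.1 -38.1 0 0 0 0; 1 29.1 -38.1 0 0 0 0"
}}

```text
time_s: 3.3
eef_pos: [243.5, 179.1, 248.3]
ee_rot: [0.0, 0.983, 0.184, -0.0]
force: [0.4, -0.5, 0.2]
grip_width: 1.002
grip_force: 0.0
```

```bash
python3 - <<'E'
from h import *
T,M,p=state();print(p.round(),np.round(T["force"],1),np.round(T["joints"],2),T["time_s"])
w=[(500,368,150,.428)]*2
rows(w,1)
for c in("top","scene"):
    im=capture(c)
    for r in trace(c,"bar")[:2]:
        ys,xs=np.nonzero(r["mask"]);q=cv2.minAreaRect(np.c_[xs,ys].astype(np.float32));print(c,r["score"],q,onz(c,q[0],28).round(1))
im=capture("scene");cv2.imwrite("pics/s2.png",cv2.resize(im[270:390,150:350,::-1],(800,480),interpolation=cv2.INTER_CUBIC))
E
```

```text
[243. 179. 248.] [ 0.4 -0.5  0.2] [ 0.24 -0.22  2.06 -0.    1.3   1.44] 3.3
1 30.75 -8.33 9.83 0 0 -0.058; 1 30.75 -8.33 9.83 0 0 -0.058
top 0.92 ((184.2047882080078, 257.2328796386719), (56.858306884765625, 11.946170806884766), 65.77225494384766) [503.1 370.7  28. ]
top 0.83 ((241.23077392578125, 240.8461456298828), (11.41119384765625, 55.319488525390625), 29.744882583618164) [547.  206.6  28. ]
scene 0.86 ((266.0, 299.5000305175781), (45.59617614746094, 14.808104515075684), 83.8844985961914) [523.4 223.1  28. ]
scene 0.61 ((211.20767211914062, 327.5913391113281), (75.43019104003906, 16.42111587524414), 14.995077133178711) [498.2 369.6  28. ]
```

Request:
{"method": "step_arm", "body": {
  "commands": "1 4 -1.1 1.5 0 0 -0.01; 1 8 -2.2 3 0 0 -0.02; 1 12 -3.3 4.5 0 0 -0.03; 1 16 -4.4 6 0 0 -0.04; 1 20 -5.5 7.5 0 0 -0.05; 1 24 -6.6 9 0 0 -0.058; 1 28 -7.7 10 0 0 -0.058; 1 30.9 -8.5 11 0 0 -0.058; 1 30.9 -8.5 11 0 0 -0.058; 1 30.9 -8.5 14 0 0 -0.058; 1 30.9 -8.5 17 0 0 -0.058; 1 30.9 -8.5 19.5 0 0 -0.058; 1 30.9 -8.5 21.5 0 0 -0.058; 1 30.9 -8.5 22.2 0 0 -0.058; 1 30.9 -8.5 22.2 0 0 -0.058; 1 30.9 -8.5 22.2 0 0 -0.058"
}}

```text
time_s: 4.88
eef_pos: [503.3, 366.2, 27.2]
ee_rot: [-0.0, 0.978, 0.209, 0.001]
force: [0.2, 0.8, 1.0]
grip_width: 1.003
grip_force: 0.0
```

```bash
python3 - <<'E'
from h import *
T,M,p=state();print(p.round(1),np.round(T["force"],1),np.arctan2(M[1,0],M[0,0]))
c=capture("scene");t=capture("top")
o=np.zeros((600,800,3),np.uint8);o[:,:400]=cv2.resize(c[230:380,150:250],(400,600),interpolation=cv2.INTER_CUBIC);o[:400,400:]=cv2.resize(t[205:305,135:235],(400,400),interpolation=cv2.INTER_CUBIC)
cv2.imwrite("pics/g1.png",o[:,:,::-1])
E
```

```text
[503.3 366.2  27.2] [0.2 0.8 1. ] 0.42040931207967613
```

View pics/g1.png

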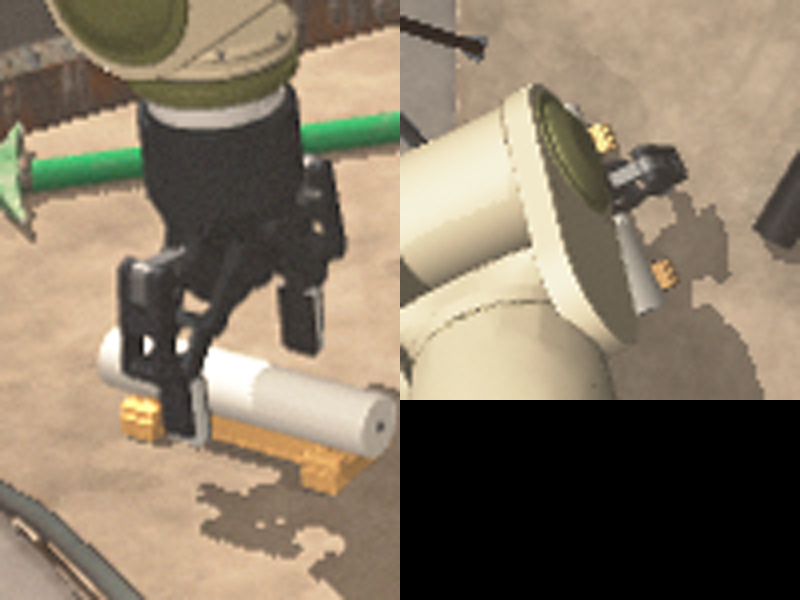

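The fingers straddle the bar near its middle, clear of the rest blocks, so I'll close the gripper.

Request:
{"method": "step_arm", "body": {
  "commands": "0.5 0 0 0 0 0 0; 0.3 0 0 0 0 0 0; 0.2 0 0 0 0 0 0; 0.2 0 0 0 0 0 0; 0.2 0 0 0 0 0 0; 0.2 0 0 0 0 0 0; 0.2 0 0 0 0 0 0; 0.2 0 0 0 0 0 0; 0.2 0 0 0 0 0 0; 0.2 0 0 0 0 0 0",
  "newtons": 50
}}

```text
time_s: 5.82
eef_pos: [502.3, 367.5, 26.9]
ee_rot: [-0.001, 0.978, 0.209, 0.0]
force: [-3.8, 4.5, 5.5]
grip_width: 0.363
grip_force: 49.5
```

Request:
{"method": "step_arm", "body": {
  "commands": "0.2 0 0 -1 0 0 0; 0.2 0 0 -3 0 0 0; 0.2 0 0 -6 0 0 0; 0.2 0 0 -10 0 0 0; 0.2 0 0 -14 0 0 0; 0.2 0 0 -16.5 0 0 0; 0.2 0 0 -16.5 0 0 0; 0.2 0 0 -16.5 0 0 0"
}}

```text
time_s: 6.48
eef_pos: [502.4, 366.5, 191.6]
ee_rot: [0.0, 0.978, 0.209, 0.0]
force: [-0.5, 0.0, -5.3]
grip_width: 0.356
grip_force: 50.3
```

```bash
python3 - <<'E'
from h import *
T,M,p=state();print(p.round(1),np.round(T["force"],1),np.arctan2(M[1,0],M[0,0]),T["grip_width"])
a=np.array([p[0],p[1],190,np.arctan2(M[1,0],M[0,0])]);b=np.array([489.8,-10.5,190,.0676])
w=[a+(b-a)*k/12 for k in range(1,13)]
rows(w,.2); rows([(489.8,-10.5,60,.0676)],.2)
E
```

```text
[502.4 366.5 191.6] [-0.5  0.  -5.3] 0.421629346655826 0.35578899393665736
0.2 -1.38 2.82 0.16 0 0 0.030; 0.2 -2.76 5.65 0.16 0 0 0.059; 0.2 -4.14 8.47 0.16 0 0 0.089; 0.2 -5.53 11.29 0.16 0 0 0.118; 0.2 -6.91 14.12 0.16 0 0 0.148; 0.2 -8.29 16.94 0.16 0 0 0.177; 0.2 -9.67 19.76 0.16 0 0 0.207; 0.2 -11.05 22.59 0.16 0 0 0.236; 0.2 -12.43 25.41 0.16 0 0 0.266; 0.2 -13.81 28.23 0.16 0 0 0.295; 0.2 -15.19 31.06 0.16 0 0 0.325; 0.2 -16.58 33.88 0.16 0 0 0.354
0.2 -16.58 33.88 13.16 0 0 0.354
```

Request:
{"method": "step_arm", "body": {
  "commands": "0.2 -1.4 2.8 0 0 0 0.03; 0.2 -2.8 5.6 0 0 0 0.06; 0.2 -4.1 8.5 0 0 0 0.09; 0.2 -5.5 11.3 0 0 0 0.12; 0.2 -6.9 14.1 0 0 0 0.15; 0.2 -8.3 17 0 0 0 0.18; 0.2 -9.7 19.8 0 0 0 0.207; 0.2 -11 22.6 0 0 0 0.236; 0.2 -12.4 25.4 0 0 0 0.266; 0.2 -13.8 28.2 0 0 0 0.295; 0.2 -15.2 31 0 0 0 0.325; 0.2 -16.6 33.9 0 0 0 0.354; 0.2 -16.6 33.9 0 0 0 0.354; 0.2 -16.6 33.9 3 0 0 0.354; 0.2 -16.6 33.9 6 0 0 0.354; 0.2 -16.6 33.9 9 0 0 0.354; 0.2 -16.6 33.9 12 0 0 0.354; 0.2 -16.6 33.9 12 0 0 0.354; 0.2 -16.6 33.9 12 0 0 0.354; 0.2 -16.6 33.9 12 0 0 0.354"
}}

```text
time_s: 8.15
eef_pos: [490.0, -10.5, 72.0]
ee_rot: [0.0, 0.999, 0.034, 0.0]
force: [0.0, -0.1, -3.7]
grip_width: 0.356
grip_force: 51.3
```

```bash
python3 - <<'E'
from h import *
T,M,p=state();print(p.round(1),np.round(T["force"],1),np.arctan2(M[1,0],M[0,0]),T["grip_width"])
c=capture("scene");t=capture("top")
o=np.zeros((600,800,3),np.uint8);o[:,:450]=cv2.resize(c[200:320,290:380],(450,600),interpolation=cv2.INTER_CUBIC);o[:500,450:]=cv2.resize(t[200:300,285:355],(350,500),interpolation=cv2.INTER_CUBIC)
cv2.imwrite("pics/g2.png",o[:,:,::-1])
for c in("scene","top"):
    r=trace(c,"bar")
    for x in r[:2]:ys,xs=np.nonzero(x["mask"]);print(c,x["score"],cv2.minAreaRect(np.c_[xs,ys].astype(np.float32)))
j=np.load("jig.npy");n=np.array([np.cos(j[2]),np.sin(j[2])])
for e in(-80,80):
    for c in("scene","top"):print(e,c,proj(c,[p[0]+e*n[0],p[1]+e*n[1],p[2]+1.1]).round(1))
E
```

```text
[490.  -10.5  72. ] [ 0.  -0.1 -3.7] 0.0679857872969938 0.3564480876950497
scene 0.58 ((358.13031005859375, 256.1698303222656), (60.92516326904297, 14.123672485351562), 21.540977478027344)
scene 0.57 ((266.52655029296875, 299.9378356933594), (46.460201263427734, 15.33549690246582), 86.53176879882812)
top 0.91 ((241.29412841796875, 240.6764678955078), (11.833403587341309, 55.73704147338867), 30.963756561279297)
top 0.4 ((315.0, 233.0), (6.0, 10.0), 90.0)
-80 scene [383.2 266.3]
-80 top [319.4 287.8]
80 scene [333.5 245.9]
80 top [314.3 230.1]
```

View pics/g2.png

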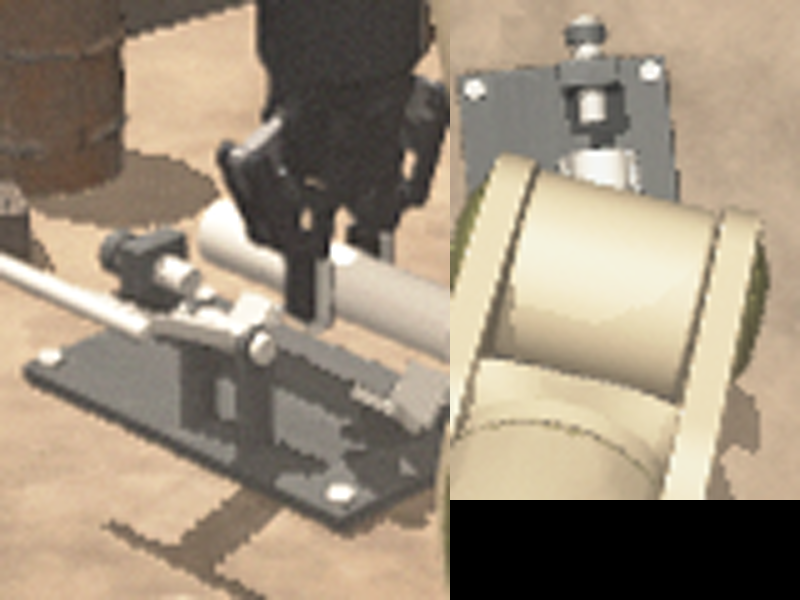

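Request:
{"method": "step_arm", "body": {
  "commands": "0.2 0 0 1 0 0 0; 0.2 0 0 2 0 0 0; 0.2 0 0 2.6 0 0 0; 0.2 0 0 2.8 0 0 0; 0.2 0 0 2.8 0 0 0; 0.2 0 0 2.8 0 0 0"
}}

```text
time_s: 8.85
eef_pos: [489.7, -10.5, 43.2]
ee_rot: [-0.0, 0.999, 0.034, -0.0]
force: [0.4, -0.2, -4.8]
grip_width: 0.355
grip_force: 51.6
```

Request:
{"method": "step_arm", "body": {
  "commands": "0.2 0 0 0.1 0 0 0; 0.2 0 0 0.1 0 0 0; 0.2 0 0 0.1 0 0 0"
}}

```text
time_s: 9.1
eef_pos: [489.8, -10.5, 42.5]
ee_rot: [0.0, 0.999, 0.034, 0.0]
force: [-0.6, 0.4, -4.4]
grip_width: 0.357
grip_force: 51.6
```

Request:
{"method": "step_arm", "body": {
  "commands": "0.2 0 0 0.1 0 0 0; 0.2 0 0 0.1 0 0 0; 0.2 0 0 0.1 0 0 0"
}}

```text
time_s: 9.35
eef_pos: [489.7, -10.5, 41.3]
ee_rot: [-0.0, 0.999, 0.034, -0.0]
force: [0.6, 0.8, -4.9]
grip_width: 0.356
grip_force: 51.6
```

Request:
{"method": "step_arm", "body": {
  "commands": "0.2 0 0 0.07 0 0 0; 0.2 0 0 0.07 0 0 0; 0.2 0 0 0.07 0 0 0"
}}

```text
time_s: 9.6
eef_pos: [489.7, -10.5, 40.6]
ee_rot: [-0.0, 0.999, 0.034, -0.0]
force: [0.0, -0.1, -4.8]
grip_width: 0.357
grip_force: 51.6
```

Request:
{"method": "step_arm", "body": {
  "commands": "0.2 0 0 0.07 0 0 0; 0.2 0 0 0.07 0 0 0; 0.2 0 0 0.07 0 0 0"
}}

```text
time_s: 9.85
eef_pos: [489.7, -10.5, 39.8]
ee_rot: [-0.0, 0.999, 0.034, -0.0]
force: [0.6, 0.2, -4.8]
grip_width: 0.359
grip_force: 51.6
```

Request:
{"method": "step_arm", "body": {
  "commands": "0.2 0 0 0.05 0 0 0; 0.2 0 0 0.05 0 0 0; 0.2 0 0 0.05 0 0 0"
}}

```text
time_s: 10.1
eef_pos: [489.7, -10.6, 39.4]
ee_rot: [0.0, 0.999, 0.034, 0.0]
force: [0.5, 0.4, -5.2]
grip_width: 0.356
grip_force: 51.6
```

Request:
{"method": "step_arm", "body": {
  "commands": "0.2 0 0 0.05 0 0 0; 0.2 0 0 0.05 0 0 0; 0.2 0 0 0.05 0 0 0"
}}

```text
time_s: 10.35
eef_pos: [489.9, -10.6, 39.2]
ee_rot: [0.0, 0.999, 0.034, 0.0]
force: [-1.0, -0.4, 1.0]
grip_width: 0.356
grip_force: 52.2
```

Request:
{"method": "step_arm", "body": {
  "commands": "0.2 0 0 0.05 0 0 0; 0.2 0 0 0.05 0 0 0; 0.2 0 0 0.05 0 0 0"
}}

```text
time_s: 10.6
eef_pos: [490.0, -10.6, 39.0]
ee_rot: [0.0, 0.999, 0.034, 0.0]
force: [-3.2, -1.5, 5.2]
grip_width: 0.357
grip_force: 52.9
```

Request:
{"method": "step_arm", "body": {
  "commands": "0.2 0 0 0.05 0 0 0; 0.2 0 0 0.05 0 0 0; 0.2 0 0 0.05 0 0 0"
}}

```text
time_s: 10.85
eef_pos: [490.0, -10.7, 38.8]
ee_rot: [0.0, 0.999, 0.034, 0.0]
force: [-3.8, -0.2, 10.6]
grip_width: 0.357
grip_force: 53.5
```

Request:
{"method": "step_arm", "body": {
  "commands": "0.2 0 0 -0.14 0 0 0; 0.2 0 0 -0.14 0 0 0; 0.2 0.2 0 -0.14 0 0 0; 0.2 0.5 0 -0.14 0 0 0; 0.2 0.8 0 -0.14 0 0 0; 0.2 0.9 0 -0.14 0 0 0; 0.2 0.9 0 -0.14 0 0 0; 0.2 0.9 0 -0.14 0 0 0"
}}

```text
time_s: 11.52
eef_pos: [499.1, -9.9, 39.2]
ee_rot: [0.0, 0.999, 0.034, 0.001]
force: [1.0, -0.5, -3.2]
grip_width: 0.359
grip_force: 51.8
```

Request:
{"method": "step_arm", "body": {
  "commands": "0.2 0.1 0 0 0 0 0; 0.2 0.1 0 0 0 0 0; 0.2 0.1 0 0 0 0 0"
}}

```text
time_s: 11.77
eef_pos: [499.6, -9.8, 39.2]
ee_rot: [-0.0, 0.999, 0.034, -0.0]
force: [0.0, -0.4, -3.5]
grip_width: 0.36
grip_force: 51.9
```

Request:
{"method": "step_arm", "body": {
  "commands": "0.2 0.1 0 0 0 0 0; 0.2 0.1 0 0 0 0 0; 0.2 0.1 0 0 0 0 0"
}}

```text
time_s: 12.02
eef_pos: [500.7, -9.7, 39.3]
ee_rot: [-0.0, 0.999, 0.034, 0.0]
force: [-0.3, 0.4, -2.5]
grip_width: 0.358
grip_force: 51.8
```

Request:
{"method": "step_arm", "body": {
  "commands": "0.2 0.1 0 0 0 0 0; 0.2 0.1 0 0 0 0 0; 0.2 0.1 0 0 0 0 0"
}}

```text
time_s: 12.27
eef_pos: [501.8, -9.7, 39.3]
ee_rot: [-0.0, 0.999, 0.034, 0.0]
force: [-1.3, 0.0, -3.9]
grip_width: 0.358
grip_force: 51.7
```

Request:
{"method": "step_arm", "body": {
  "commands": "0.2 0.1 0 0 0 0 0; 0.2 0.1 0 0 0 0 0; 0.2 0.1 0 0 0 0 0"
}}

```text
time_s: 12.52
eef_pos: [502.8, -9.6, 39.3]
ee_rot: [-0.0, 0.999, 0.034, 0.0]
force: [1.2, 0.3, -3.8]
grip_width: 0.357
grip_force: 51.7
```

Request:
{"method": "step_arm", "body": {
  "commands": "0.2 0.08 0 0 0 0 0; 0.2 0.08 0 0 0 0 0; 0.2 0.08 0 0 0 0 0"
}}

```text
time_s: 12.77
eef_pos: [503.5, -9.6, 39.3]
ee_rot: [-0.0, 0.999, 0.034, 0.0]
force: [0.6, -0.7, -3.7]
grip_width: 0.359
grip_force: 51.7
```

Request:
{"method": "step_arm", "body": {
  "commands": "0.2 0.06 0 0 0 0 0; 0.2 0.06 0 0 0 0 0; 0.2 0.06 0 0 0 0 0"
}}

```text
time_s: 13.02
eef_pos: [504.1, -9.5, 39.3]
ee_rot: [-0.0, 0.999, 0.034, 0.0]
force: [0.2, -0.2, -3.7]
grip_width: 0.356
grip_force: 51.7
```

Request:
{"method": "step_arm", "body": {
  "commands": "0.2 0.06 0 0 0 0 0; 0.2 0.06 0 0 0 0 0; 0.2 0.06 0 0 0 0 0"
}}

```text
time_s: 13.27
eef_pos: [504.7, -9.5, 39.3]
ee_rot: [0.0, 0.999, 0.034, 0.0]
force: [-0.1, 0.7, -3.8]
grip_width: 0.357
grip_force: 51.7
```

Request:
{"method": "step_arm", "body": {
  "commands": "0.2 0.06 0 0 0 0 0; 0.2 0.06 0 0 0 0 0; 0.2 0.06 0 0 0 0 0"
}}

```text
time_s: 13.52
eef_pos: [505.3, -9.4, 39.3]
ee_rot: [0.0, 0.999, 0.034, 0.0]
force: [-0.5, 1.2, -3.9]
grip_width: 0.355
grip_force: 51.7
```

Request:
{"method": "step_arm", "body": {
  "commands": "0.2 0.05 0 0 0 0 0; 0.2 0.05 0 0 0 0 0; 0.2 0.05 0 0 0 0 0",
  "newtons": 20
}}

```text
time_s: 13.77
eef_pos: [505.8, -9.4, 39.3]
ee_rot: [-0.0, 0.999, 0.034, 0.0]
force: [-0.8, 0.7, -4.5]
grip_width: 0.357
grip_force: 51.7
```

Request:
{"method": "step_arm", "body": {
  "commands": "0.2 0.05 0 0 0 0 0; 0.2 0.05 0 0 0 0 0; 0.2 0.05 0 0 0 0 0"
}}

```text
time_s: 14.02
eef_pos: [506.3, -9.4, 39.3]
ee_rot: [0.0, 0.999, 0.034, 0.0]
force: [-1.4, -0.1, -2.8]
grip_width: 0.357
grip_force: 51.7
```

Request:
{"method": "step_arm", "body": {
  "commands": "0.2 0.05 0 0 0 0 0; 0.2 0.05 0 0 0 0 0; 0.2 0.05 0 0 0 0 0"
}}

```text
time_s: 14.27
eef_pos: [506.8, -9.4, 39.3]
ee_rot: [0.0, 0.999, 0.034, 0.0]
force: [0.7, 0.2, -3.6]
grip_width: 0.355
grip_force: 51.7
```

Request:
{"method": "step_arm", "body": {
  "commands": "0.2 0.05 0 0 0 0 0; 0.2 0.05 0 0 0 0 0; 0.2 0.05 0 0 0 0 0"
}}

```text
time_s: 14.52
eef_pos: [507.3, -9.3, 39.3]
ee_rot: [-0.0, 0.999, 0.034, 0.0]
force: [-0.6, 0.4, -3.6]
grip_width: 0.359
grip_force: 51.7
```

Request:
{"method": "step_arm", "body": {
  "commands": "0.2 0.05 0 0 0 0 0; 0.2 0.05 0 0 0 0 0; 0.2 0.05 0 0 0 0 0"
}}

```text
time_s: 14.77
eef_pos: [507.8, -9.3, 39.3]
ee_rot: [0.0, 0.999, 0.034, 0.0]
force: [-0.8, -0.3, -4.1]
grip_width: 0.356
grip_force: 51.7
```

Request:
{"method": "step_arm", "body": {
  "commands": "0.2 0.05 0 0 0 0 0; 0.2 0.05 0 0 0 0 0; 0.2 0.05 0 0 0 0 0"
}}

```text
time_s: 15.02
eef_pos: [508.3, -9.2, 39.3]
ee_rot: [-0.0, 0.999, 0.034, 0.0]
force: [-0.4, -0.0, -4.6]
grip_width: 0.359
grip_force: 51.7
```

Request:
{"method": "step_arm", "body": {
  "commands": "0.2 0.05 0 0 0 0 0; 0.2 0.05 0 0 0 0 0; 0.2 0.05 0 0 0 0 0"
}}

```text
time_s: 15.27
eef_pos: [508.8, -9.2, 39.3]
ee_rot: [-0.0, 0.999, 0.034, 0.0]
force: [-0.3, 0.0, -4.3]
grip_width: 0.357
grip_force: 51.7
```

Request:
{"method": "step_arm", "body": {
  "commands": "0.2 0.05 0 0 0 0 0; 0.2 0.05 0 0 0 0 0; 0.2 0.05 0 0 0 0 0"
}}

```text
time_s: 15.52
eef_pos: [509.3, -9.2, 39.3]
ee_rot: [0.0, 0.999, 0.034, 0.0]
force: [-0.6, 0.1, -4.0]
grip_width: 0.358
grip_force: 51.7
```

Request:
{"method": "step_arm", "body": {
  "commands": "0.2 0.05 0 0 0 0 0; 0.2 0.05 0 0 0 0 0; 0.2 0.05 0 0 0 0 0"
}}

```text
time_s: 15.77
eef_pos: [509.8, -9.1, 39.3]
ee_rot: [-0.0, 0.999, 0.034, 0.0]
force: [-1.2, 0.8, -2.8]
grip_width: 0.357
grip_force: 51.7
```

```bash
python3 - <<'E'
from h import *
T,M,p=state();c=capture("scene");t=capture("top")
o=np.zeros((500,800,3),np.uint8);o[:,:400]=cv2.resize(c[225:275,305:345],(400,500),interpolation=cv2.INTER_CUBIC);o[:,400:]=cv2.resize(t[205:255,295:335],(400,500),interpolation=cv2.INTER_CUBIC)
cv2.imwrite("pics/g3.png",o[:,:,::-1])
for c in("scene","top"):
    for r in spot_point(c,"stop_face")[:2]:print(c,r)
    j=np.load("jig.npy")
    for x in(86,90,95):print(x,proj(c,[j[0]+x*np.cos(j[2]),j[1]+x*np.sin(j[2]),40]).round(1))
E
```

```text
86 [328.7 256.2]
90 [327.6 255.7]
95 [326.2 255.1]
top {'xy': [310.5, 224.3], 'score': 0.49}
86 [313.9 225. ]
90 [313.8 223.6]
95 [313.7 221.8]
```

View pics/g3.png

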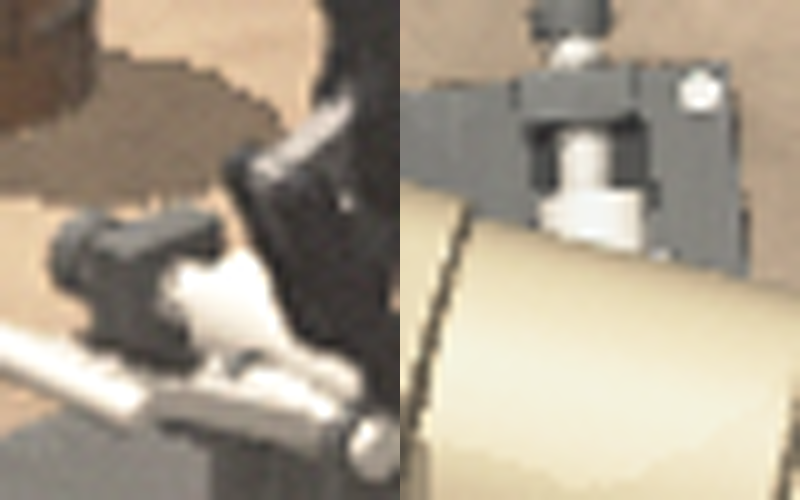

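The bar end is now visually right at the stop rod, at about (314,224) in the top view. The remaining gap is about a pixel, so I'll continue by force.

Request:
{"method": "step_arm", "body": {
  "commands": "0.2 0.05 0 0 0 0 0; 0.2 0.05 0 0 0 0 0; 0.2 0.05 0 0 0 0 0"
}}

```text
time_s: 16.22
eef_pos: [509.9, -9.1, 39.3]
ee_rot: [-0.0, 0.999, 0.034, -0.0]
force: [-2.8, -0.4, -1.4]
grip_width: 0.358
grip_force: 51.8
```

Request:
{"method": "step_arm", "body": {
  "commands": "0.2 0.05 0 0 0 0 0; 0.2 0.05 0 0 0 0 0; 0.2 0.05 0 0 0 0 0"
}}

```text
time_s: 16.47
eef_pos: [509.9, -9.1, 39.2]
ee_rot: [-0.0, 0.999, 0.034, -0.001]
force: [-6.7, -1.6, 1.8]
grip_width: 0.356
grip_force: 52.1
```

Request:
{"method": "step_arm", "body": {
  "commands": "0.2 0.05 0 0 0 0 0; 0.2 0.05 0 0 0 0 0; 0.2 0.05 0 0 0 0 0"
}}

```text
time_s: 16.72
eef_pos: [510.0, -9.1, 39.2]
ee_rot: [-0.0, 0.999, 0.034, -0.002]
force: [-9.4, -1.6, 3.3]
grip_width: 0.362
grip_force: 52.3
```

Request:
{"method": "step_arm", "body": {
  "commands": "0.2 -0.03 0 -0.06 0 0 0; 0.2 -0.03 0 -0.06 0 0 0; 0.2 -0.03 0 -0.06 0 0 0"
}}

```text
time_s: 16.97
eef_pos: [510.0, -9.0, 39.4]
ee_rot: [-0.0, 0.999, 0.034, -0.001]
force: [-5.6, -1.3, -3.2]
grip_width: 0.357
grip_force: 51.6
```

Request:
{"method": "step_arm", "body": {
  "commands": "0.2 0 0 0.05 0 0 0; 0.2 0 0 0.05 0 0 0; 0.4 0 0 0.05 0 0 0; 0.5 0 0 0.05 0 0 0; 0.6 0 0 0.05 0 0 0; 0.6 0 0 0.05 0 0 0; 0.6 0 0 0.05 0 0 0; 0.6 0 0 0.05 0 0 0; 0.6 0 0 0.05 0 0 0"
}}

```text
time_s: 17.72
eef_pos: [511.1, -9.1, 39.5]
ee_rot: [0.0, 0.999, 0.034, 0.0]
force: [0.2, -1.1, -0.1]
grip_width: 0.6
grip_force: 0.0
```

```bash
python3 - <<'E'
from h import *
T,M,p=state();print(p.round(1),np.round(T["force"],1),T["grip_width"],T["grip_force"])
j=np.load("jig.npy");c,s=np.cos(j[2]),np.sin(j[2])
print("jig coords of tcp", c*(p[0]-j[0])+s*(p[1]-j[1]), -s*(p[0]-j[0])+c*(p[1]-j[1]))
E
```

```text
[511.1  -9.1  39.5] [ 0.2 -1.1 -0.1] 0.6000992453001225 0.0
jig coords of tcp 9.34077129627202 0.04956382573739415
```

Request:
{"method": "step_arm", "body": {
  "commands": "0.6 0 0 -1 0 0 0; 0.6 0 0 -4 0 0 0; 0.6 0 0 -8 0 0 0; 0.6 0 0 -12 0 0 0; 0.6 0 0 -15 0 0 0; 0.6 -1 -3.5 -15 0 0 0; 0.6 -2 -7 -15 0 0 0; 0.6 -3 -10.5 -15 0 0 0; 0.6 -4.1 -14 -15 0 0 0; 0.6 -4.1 -15.3 -14 0 0 0; 0.6 -4.1 -15.3 -13 0 0 0; 0.6 -4.1 -15.3 -13 0 0 0; 0.6 -4.1 -15.3 -13 0 0 0"
}}

```text
time_s: 18.8
eef_pos: [459.8, 140.1, 169.4]
ee_rot: [0.0, 0.999, 0.034, -0.0]
force: [-0.3, -0.3, 1.2]
grip_width: 0.599
grip_force: 0.0
```

```bash
python3 - <<'E'
from h import *
T,M,p=state();print(p.round(1),np.round(T["force"],1))
c=capture("scene");t=capture("top")
o=np.zeros((600,800,3),np.uint8);o[:,:450]=cv2.resize(c[190:310,280:370],(450,600),interpolation=cv2.INTER_CUBIC);o[:500,450:]=cv2.resize(t[200:300,250:320],(350,500),interpolation=cv2.INTER_CUBIC)
cv2.imwrite("pics/g4.png",o[:,:,::-1])
E
```

```text
[459.8 140.1 169.4] [-0.3 -0.3  1.2]
```

View pics/g4.png

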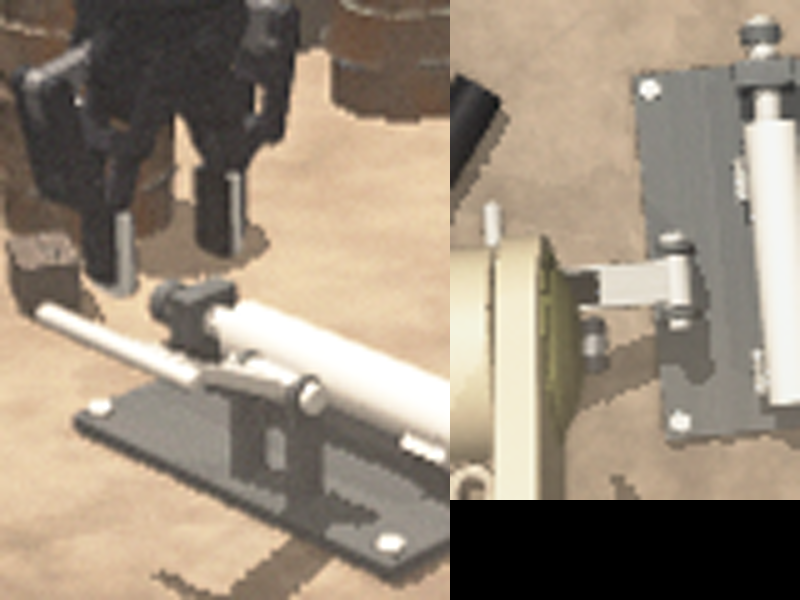

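The picture shows the bar lying in both vees with its end at the stop rod, crop (768,120). The gripper is above the handle's near half, so I'll descend and grasp.

Request:
{"method": "step_arm", "body": {
  "commands": "0.6 0 0 2 0 0 0; 0.6 0 0 4 0 0 0; 0.6 0 0 5.5 0 0 0; 0.6 0 0 6 0 0 0; 0.6 0 0 6 0 0 0; 0.4 0 0 6 0 0 0; 0.3 0 0 6 0 0 0; 0.2 0 0 6 0 0 0; 0.1 0 0 6 0 0 0; 0.05 0 0 6 0 0 0; 0.05 0 0 6 0 0 0; 0.05 0 0 6 0 0 0; 0.05 0 0 6 0 0 0; 0.05 0 0 6 0 0 0; 0.05 0 0 6 0 0 0",
  "newtons": 20
}}

```text
time_s: 20.15
eef_pos: [460.1, 140.8, 109.6]
ee_rot: [0.0, 0.999, 0.034, 0.001]
force: [1.7, -3.8, 4.8]
grip_width: 0.106
grip_force: 19.7
```

```bash
python3 - <<'E'
from h import *
T,M,p=state();print(p.round(1),np.round(T["force"],1),np.round(T["wrist_torque"],2),T["grip_width"],T["grip_force"])
j=np.load("jig.npy");c,s=np.cos(j[2]),np.sin(j[2])
print("jig coords of tcp", c*(p[0]-j[0])+s*(p[1]-j[1]), -s*(p[0]-j[0])+c*(p[1]-j[1]))
E
```

```text
[460.1 140.8 109.6] [ 1.7 -3.8  4.8] [-0.68 -0.3   0.1 ] 0.10608721838985165 19.68017488718033
jig coords of tcp -31.425934066454033 152.96217578701027
```

```bash
python3 - <<'E'
import numpy as np
t0=.483;th=np.r_[np.arange(t0+.15,2.95,.155),2.97]
print(len(th));print("; ".join("0.05 0 %.1f %.1f 0 0 0"%(-(105*np.cos(t)-105*np.cos(t0))/10,-(105*np.sin(t)-105*np.sin(t0))/10) for t in th)); print(th[9],th[-1])
E
```

```text
16
0.05 0 0.8 -1.3 0 0 0; 0.05 0 1.9 -2.6 0 0 0; 0.05 0 3.1 -3.6 0 0 0; 0.05 0 4.5 -4.5 0 0 0; 0.05 0 6.0 -5.1 0 0 0; 0.05 0 7.6 -5.5 0 0 0; 0.05 0 9.2 -5.6 0 0 0; 0.05 0 10.8 -5.5 0 0 0; 0.05 0 12.4 -5.1 0 0 0; 0.05 0 13.9 -4.5 0 0 0; 0.05 0 15.3 -3.7 0 0 0; 0.05 0 16.6 -2.7 0 0 0; 0.05 0 17.7 -1.5 0 0 0; 0.05 0 18.5 -0.1 0 0 0; 0.05 0 19.2 1.4 0 0 0; 0.05 0 19.6 3.1 0 0 0
2.0280000000000005 2.97
```

Request:
{"method": "step_arm", "body": {
  "commands": "0.05 0 0 0 0 0 0; 0.05 0 0.8 -1.3 0 0 0; 0.05 0 1.9 -2.6 0 0 0; 0.05 0 3.1 -3.6 0 0 0; 0.05 0 4.5 -4.5 0 0 0; 0.05 0 6 -5.1 0 0 0; 0.05 0 7.6 -5.5 0 0 0; 0.05 0 7.6 -5.5 0 0 0; 0.05 0 7.6 -5.5 0 0 0",
  "newtons": 35
}}

```text
time_s: 20.9
eef_pos: [466.0, 64.5, 166.1]
ee_rot: [0.0, 0.999, 0.034, 0.002]
force: [-0.7, -3.7, 16.9]
grip_width: 0.099
grip_force: 37.7
```

Request:
{"method": "step_arm", "body": {
  "commands": "0.05 0 0 -0.15 0 0 0; 0.05 0 1.6 -0.25 0 0 0; 0.05 0 3.2 -0.15 0 0 0; 0.05 0 4.8 0.25 0 0 0; 0.05 0 6.3 0.85 0 0 0; 0.05 0 7.7 1.65 0 0 0; 0.05 0 7.7 1.65 0 0 0; 0.05 0 7.7 1.65 0 0 0"
}}

```text
time_s: 21.57
eef_pos: [471.0, -12.5, 147.4]
ee_rot: [0.0, 0.999, 0.033, 0.001]
force: [6.9, -5.4, -1.8]
grip_width: 0.101
grip_force: 37.3
```

```bash
python3 - <<'E'
from h import *
T,M,p=state();print(p.round(1),np.round(T["force"],1),np.round(T["wrist_torque"],2),T["grip_width"],T["grip_force"])
j=np.load("jig.npy");c,s=np.cos(j[2]),np.sin(j[2])
y=-s*(p[0]-j[0])+c*(p[1]-j[1])
print("jig coords of tcp", c*(p[0]-j[0])+s*(p[1]-j[1]), y, "r",np.hypot(y-60,p[2]+2-62),np.arctan2(p[2]-60,y-60))
E
```

```text
[471.  -12.5 147.4] [ 6.9 -5.4 -1.8] [-0.72 -1.15  0.14] 0.10080590975794053 37.31073081493378
jig coords of tcp -30.851614157991435 -0.7298794165391893 r 106.44478539706839 2.1779466420731266
```

Request:
{"method": "step_arm", "body": {
  "commands": "0.05 0.05 1.2 1.05 0 0 0; 0.05 0.05 2.3 2.2 0 0 0; 0.05 0.05 3.15 3.5 0 0 0; 0.05 0.05 3.8 4.9 0 0 0; 0.05 0.05 4.2 6 0 0 0; 0.05 0.05 4.3 6.5 0 0 0; 0.05 0.05 4.3 6.5 0 0 0; 0.05 0.05 4.3 6.5 0 0 0"
}}

```text
time_s: 22.23
eef_pos: [474.1, -54.4, 82.1]
ee_rot: [-0.0, 0.999, 0.034, 0.001]
force: [7.8, -1.5, -7.3]
grip_width: 0.103
grip_force: 39.5
```

```bash
python3 - <<'E'
from h import *
T,M,p=state();print(p.round(1),np.round(T["force"],1),np.round(T["wrist_torque"],2),T["grip_width"],T["grip_force"])
j=np.load("jig.npy");c,s=np.cos(j[2]),np.sin(j[2])
y=-s*(p[0]-j[0])+c*(p[1]-j[1])
print("jig coords of tcp", c*(p[0]-j[0])+s*(p[1]-j[1]), y, "r",np.hypot(y-60,p[2]+2-62),np.arctan2(p[2]-60,y-60))
t=capture("scene");cv2.imwrite("pics/g5.png",cv2.resize(t[200:320,280:400,::-1],(600,600),interpolation=cv2.INTER_CUBIC))
E
```

```text
[474.1 -54.4  82.1] [ 7.8 -1.5 -7.3] [-0.21 -1.23  0.12] 0.10346070153753748 39.488704204559326
jig coords of tcp -30.595744996363834 -42.68006252302475 r 105.02352156654521 2.929946063539766
```

View pics/g5.png

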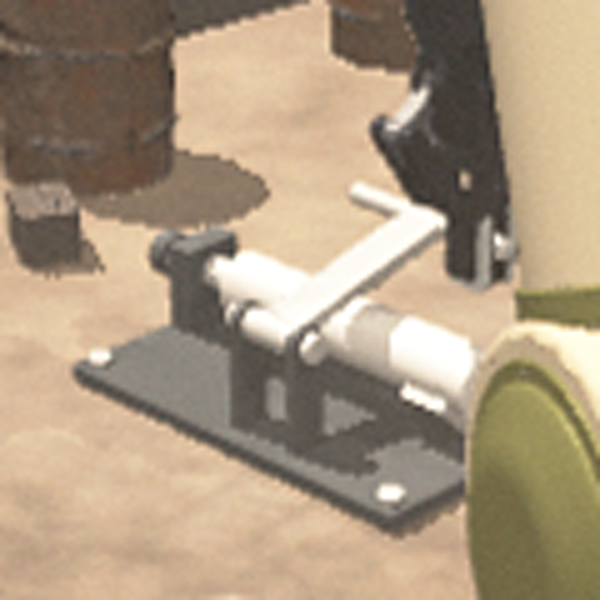

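Request:
{"method": "step_arm", "body": {
  "commands": "0.05 0.1 0.1 0.6 0 0 0; 0.05 0.1 0.15 1.1 0 0 0; 0.05 0.1 0.15 1.5 0 0 0; 0.05 0.1 0.15 1.6 0 0 0; 0.05 0.1 0.15 1.6 0 0 0"
}}

```text
time_s: 22.7
eef_pos: [474.5, -56.6, 66.5]
ee_rot: [0.0, 0.999, 0.034, -0.0]
force: [-0.1, -7.8, 0.2]
grip_width: 0.102
grip_force: 40.9
```

Request:
{"method": "step_arm", "body": {
  "commands": "0.05 0 0 0.1 0 0 0; 0.05 0 0 0.1 0 0 0; 0.05 0 0 0.1 0 0 0"
}}

```text
time_s: 22.95
eef_pos: [474.5, -56.6, 65.7]
ee_rot: [0.0, 0.999, 0.034, -0.0]
force: [-0.5, -7.9, 3.6]
grip_width: 0.1
grip_force: 41.2
```

Request:
{"method": "step_arm", "body": {
  "commands": "0.05 0 0 0.1 0 0 0; 0.05 0 0 0.1 0 0 0; 0.05 0 0 0.1 0 0 0"
}}

```text
time_s: 23.2
eef_pos: [474.5, -56.7, 64.8]
ee_rot: [0.0, 0.999, 0.034, -0.0]
force: [-2.1, -8.2, 4.1]
grip_width: 0.102
grip_force: 41.3
```

Request:
{"method": "step_arm", "body": {
  "commands": "0.05 0 0.08 0.1 0 0 0; 0.05 0 0.08 0.1 0 0 0; 0.05 0 0.08 0.1 0 0 0"
}}

```text
time_s: 23.45
eef_pos: [474.5, -56.8, 63.8]
ee_rot: [-0.0, 0.999, 0.034, -0.0]
force: [-0.4, -3.4, 5.1]
grip_width: 0.1
grip_force: 41.2
```

Request:
{"method": "step_arm", "body": {
  "commands": "0.05 0 0 0.07 0 0 0; 0.05 0 0 0.07 0 0 0; 0.05 0 0 0.07 0 0 0"
}}

```text
time_s: 23.7
eef_pos: [474.5, -56.8, 63.1]
ee_rot: [-0.0, 0.999, 0.034, -0.0]
force: [-1.3, -2.4, 5.8]
grip_width: 0.099
grip_force: 41.3
```

Request:
{"method": "step_arm", "body": {
  "commands": "0.05 0 0 0.07 0 0 0; 0.05 0 0 0.07 0 0 0; 0.05 0 0 0.07 0 0 0"
}}

```text
time_s: 23.95
eef_pos: [474.5, -56.9, 62.4]
ee_rot: [-0.0, 0.999, 0.034, -0.0]
force: [-1.3, -2.7, 6.2]
grip_width: 0.102
grip_force: 41.4
```

Request:
{"method": "step_arm", "body": {
  "commands": "0.05 0 0 0.07 0 0 0; 0.05 0 0 0.07 0 0 0; 0.05 0 0 0.07 0 0 0"
}}

```text
time_s: 24.2
eef_pos: [474.5, -56.9, 61.8]
ee_rot: [-0.0, 0.999, 0.034, -0.0]
force: [-1.6, -4.0, 7.2]
grip_width: 0.096
grip_force: 41.4
```

Request:
{"method": "step_arm", "body": {
  "commands": "0.05 0 0 0.06 0 0 0; 0.05 0 0 0.06 0 0 0; 0.05 0 0 0.06 0 0 0"
}}

```text
time_s: 24.45
eef_pos: [474.5, -56.9, 61.2]
ee_rot: [-0.0, 0.999, 0.034, -0.0]
force: [-0.5, -3.6, 7.0]
grip_width: 0.1
grip_force: 41.4
```

Request:
{"method": "step_arm", "body": {
  "commands": "0.05 0 0 0.05 0 0 0; 0.05 0 0 0.05 0 0 0; 0.05 0 0 0.05 0 0 0"
}}

```text
time_s: 24.7
eef_pos: [474.5, -56.9, 60.7]
ee_rot: [-0.0, 0.999, 0.034, -0.0]
force: [-1.6, -2.9, 8.1]
grip_width: 0.099
grip_force: 41.4
```

Request:
{"method": "step_arm", "body": {
  "commands": "0.05 0 0 0.05 0 0 0; 0.05 0 0 0.05 0 0 0; 0.05 0 0 0.05 0 0 0"
}}

```text
time_s: 24.95
eef_pos: [474.5, -56.9, 60.2]
ee_rot: [-0.0, 0.999, 0.034, -0.0]
force: [-0.8, -3.5, 6.5]
grip_width: 0.101
grip_force: 41.4
```

Request:
{"method": "step_arm", "body": {
  "commands": "0.05 0 0 0.05 0 0 0; 0.05 0 0 0.05 0 0 0; 0.05 0 0 0.05 0 0 0"
}}

```text
time_s: 25.2
eef_pos: [474.5, -56.9, 59.7]
ee_rot: [-0.0, 0.999, 0.034, -0.0]
force: [-2.0, -4.1, 7.1]
grip_width: 0.1
grip_force: 41.5
```

Request:
{"method": "step_arm", "body": {
  "commands": "0.05 0 0 0.04 0 0 0; 0.05 0 0 0.04 0 0 0; 0.05 0 0 0.04 0 0 0"
}}

```text
time_s: 25.45
eef_pos: [474.5, -57.0, 59.2]
ee_rot: [-0.0, 0.999, 0.034, -0.0]
force: [-1.2, -3.3, 4.6]
grip_width: 0.097
grip_force: 41.5
```

Request:
{"method": "step_arm", "body": {
  "commands": "0.05 0 0 0.05 0 0 0; 0.05 0 0 0.05 0 0 0; 0.05 0 0 0.05 0 0 0"
}}

```text
time_s: 25.7
eef_pos: [474.6, -57.0, 58.7]
ee_rot: [0.0, 0.999, 0.034, -0.0]
force: [-0.6, -4.6, 6.1]
grip_width: 0.097
grip_force: 41.6
```

Request:
{"method": "step_arm", "body": {
  "commands": "0.05 0 0 0.05 0 0 0; 0.05 0 0 0.05 0 0 0; 0.05 0 0 0.05 0 0 0"
}}

```text
time_s: 25.95
eef_pos: [474.5, -57.0, 58.2]
ee_rot: [-0.0, 0.999, 0.034, -0.0]
force: [-1.3, -4.1, 5.3]
grip_width: 0.098
grip_force: 41.6
```

Request:
{"method": "step_arm", "body": {
  "commands": "0.05 0 0 0.05 0 0 0; 0.05 0 0 0.05 0 0 0; 0.05 0 0 0.05 0 0 0"
}}

```text
time_s: 26.2
eef_pos: [474.5, -57.0, 57.7]
ee_rot: [-0.0, 0.999, 0.034, -0.0]
force: [-2.0, -4.8, 5.2]
grip_width: 0.103
grip_force: 41.6
```

Request:
{"method": "step_arm", "body": {
  "commands": "0.05 0 0 0.05 0 0 0; 0.05 0 0 0.05 0 0 0; 0.05 0 0 0.05 0 0 0"
}}

```text
time_s: 26.45
eef_pos: [474.5, -57.0, 57.2]
ee_rot: [-0.0, 0.999, 0.034, -0.0]
force: [-1.2, -3.7, 6.0]
grip_width: 0.104
grip_force: 41.6
```

```bash
python3 - <<'E'
from h import *
t=capture("scene");cv2.imwrite("pics/g6.png",cv2.resize(t[225:285,320:392,::-1],(720,600),interpolation=cv2.INTER_CUBIC))
j=np.load("jig.npy");c,s=np.cos(j[2]),np.sin(j[2])
for th in(0,.03,.06,.1):
  for x in (50,12):
    y=60-105*np.cos(th);z=62+105*np.sin(th)
    q=proj("scene",[j[0]+c*x-s*y,j[1]+s*x+c*y,z]);print(th,x,q.round(1),((q-[320,225])*10).round())
for r in spot_point("scene","strap_handle")[:1]+spot_point("scene","strap_hinge")[:1]:print(r)
q=proj("scene",[j[0]-s*60,j[1]+c*60,62]);print(q)
E
```

```text
0 50 [352.1 246.9] [321. 219.]
0 12 [363.4 251.4] [434. 264.]
0.03 50 [352.1 245.7] [321. 207.]
0.03 12 [363.4 250.2] [434. 252.]
0.06 50 [352.1 244.6] [321. 196.]
0.06 12 [363.3 249.1] [433. 241.]
0.1 50 [352. 243.] [320. 180.]
0.1 12 [363.3 247.5] [433. 225.]
{'xy': [364.0, 252.9], 'score': 0.74}
{'xy': [332.6, 263.9], 'score': 0.59}
[335.131176   266.36430502]
```

View pics/g6.png

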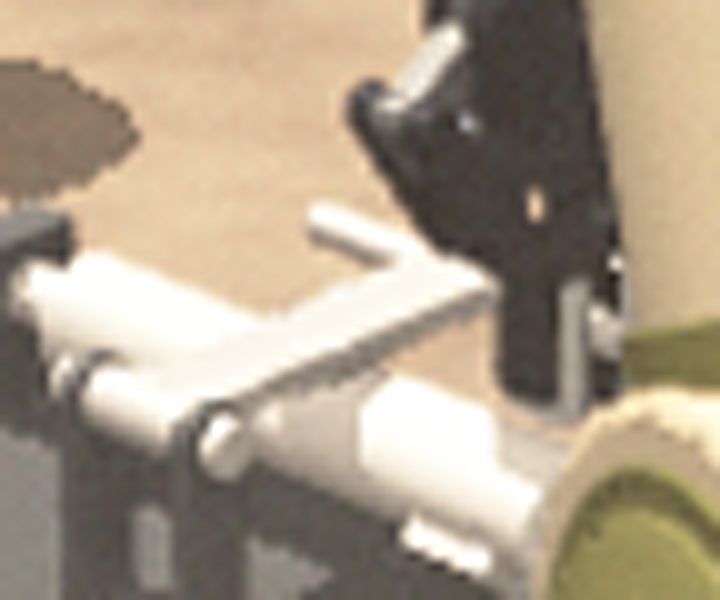

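The strap is nearly level, with the far handle end at crop (318,218) and the pad hidden behind the strap just over the bar. I'll continue pressing by force.

Request:
{"method": "step_arm", "body": {
  "commands": "0.05 0 0 0.05 0 0 0; 0.05 0 0 0.05 0 0 0; 0.05 0 0 0.05 0 0 0"
}}

```text
time_s: 26.85
eef_pos: [474.6, -57.0, 56.8]
ee_rot: [-0.0, 0.999, 0.034, -0.0]
force: [-1.7, -3.9, 8.4]
grip_width: 0.1
grip_force: 41.8
```

Request:
{"method": "step_arm", "body": {
  "commands": "0.05 0 0 0.05 0 0 0; 0.05 0 0 0.05 0 0 0; 0.05 0 0 0.05 0 0 0"
}}

```text
time_s: 27.1
eef_pos: [474.5, -57.0, 56.4]
ee_rot: [-0.0, 0.999, 0.034, -0.0]
force: [-2.6, -3.6, 8.8]
grip_width: 0.101
grip_force: 41.9
```

Request:
{"method": "step_arm", "body": {
  "commands": "0.05 0 0 0.04 0 0 0; 0.05 0 0 0.04 0 0 0; 0.05 0 0 0.04 0 0 0; 0.05 0 0 0.04 0 0 0"
}}

```text
time_s: 27.43
eef_pos: [474.6, -57.0, 56.2]
ee_rot: [0.0, 0.999, 0.034, -0.0]
force: [-3.1, -4.1, 11.1]
grip_width: 0.103
grip_force: 42.1
```

Request:
{"method": "step_arm", "body": {
  "commands": "0.05 0 0 0.02 0 0 0; 0.05 0 0 0.02 0 0 0; 0.05 0 0 0.02 0 0 0"
}}

```text
time_s: 27.68
eef_pos: [474.6, -57.0, 56.1]
ee_rot: [0.0, 0.999, 0.034, -0.0]
force: [-3.4, -3.7, 11.9]
grip_width: 0.101
grip_force: 42.2
```

Request:
{"method": "step_arm", "body": {
  "commands": "0.05 0 0 0 0 0 0"
}}

```text
time_s: 27.77
eef_pos: [474.6, -57.0, 56.1]
ee_rot: [0.0, 0.999, 0.034, -0.0]
force: [-4.3, -3.2, 12.4]
grip_width: 0.103
grip_force: 42.2
```

Request:
{"method": "step_arm", "body": {
  "commands": "0.05 0 0 0 0 0 0"
}}

```text
time_s: 27.85
eef_pos: [474.6, -57.0, 56.1]
ee_rot: [0.0, 0.999, 0.034, -0.0]
force: [-3.8, -3.7, 12.6]
grip_width: 0.1
grip_force: 42.2
```

Request:
{"method": "step_arm", "body": {
  "commands": "0.05 0 0 0 0 0 0"
}}

```text
time_s: 27.93
eef_pos: [474.6, -57.0, 56.1]
ee_rot: [0.0, 0.999, 0.034, -0.0]
force: [-3.9, -3.5, 12.3]
grip_width: 0.098
grip_force: 42.2
```

Request:
{"method": "step_arm", "body": {
  "commands": "0.13 0 0 0 0 0 0; 0.17 0 0 0 0 0 0; 0.2 0 0 0 0 0 0; 0.22 0 0 0 0 0 0; 0.22 0 0 0 0 0 0; 0.22 0 0 0 0 0 0; 0.22 0 0 0 0 0 0"
}}

```text
time_s: 28.52
eef_pos: [474.5, -56.9, 55.6]
ee_rot: [-0.0, 0.999, 0.034, -0.0]
force: [-0.0, 0.2, 0.4]
grip_width: 0.222
grip_force: 0.0
```

Released cleanly. I'll rise straight up and check.

Request:
{"method": "step_arm", "body": {
  "commands": "0.22 0 0 -0.3 0 0 0; 0.22 0 0 -1 0 0 0; 0.22 0 0 -2 0 0 0; 0.22 0 0 -3.5 0 0 0; 0.22 0 0 -6 0 0 0; 0.22 -1 0 -10 0 0 0; 0.22 -4 0 -13 0 0 0; 0.22 -8 0 -15 0 0 0; 0.22 -12 0 -16 0 0 0; 0.22 -15 0 -16 0 0 0; 0.22 -15 0 -16 0 0 0; 0.22 -15 0 -16 0 0 0"
}}

```text
time_s: 29.52
eef_pos: [324.5, -67.2, 216.9]
ee_rot: [0.001, 0.999, 0.033, 0.001]
force: [0.6, -0.1, 0.6]
grip_width: 0.221
grip_force: 0.0
```

```bash
python3 - <<'E'
from h import *
T,M,p=state();print(p.round(1),np.round(T["force"],1))
c=capture("scene");t=capture("top")
o=np.zeros((600,800,3),np.uint8);o[:,:400]=cv2.resize(c[225:300,310:360],(400,600),interpolation=cv2.INTER_CUBIC)
o[:,400:]=cv2.resize(t[200:305,275:345],(400,600),interpolation=cv2.INTER_CUBIC)
cv2.imwrite("pics/g7.png",o[:,:,::-1])
E
```

```text
[324.5 -67.2 216.9] [ 0.6 -0.1  0.6]
```

View pics/g7.png

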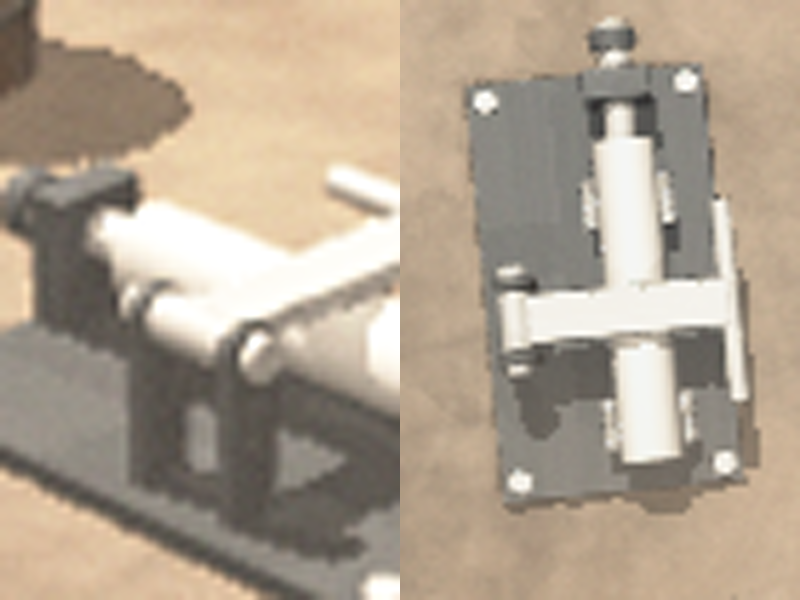

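The bar lies in both vees with its end at the stop rod, crop (622,140). The strap lies across the bar with its handle at (732,300), and the arm is clear. Handing in.

```bash
python3 -c "
from rig import *
print(finish_job())"
```

```text
the job is handed in; nothing more can be done
None
```

The job is handed in at about 30 s: the aluminium bar is seated in the vees against the stop, which I touched with a push of about 9 N; the strap was pressed down with about 12 N at the handle (about 10 N at the pad by calculation) and let go, and the arm is clear; I never went near the magnet, coupon or nut, but did not re-measure them or the stop at the end.

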